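# Stand the preserve jar in the sloping scanner with its bar code facing the window

## Robot

A 6-joint arm with a two-finger parallel gripper is mounted at the origin on a cart in front of the work surface, level with it; the furniture and walls round the work are solid. World frame = base frame: x ahead of the robot, y to its left, z up, the work surface at z = 0. Lengths are in m, angles in rad, forces in N, time in s.
With the tool pointing down it reaches from about 0.325 to 0.85 m from the base axis. Payload 4.4 kg.
Tool frame: the origin (TCP) lies midway between the tips of the shut fingers; the grasp point (between the pads) lies 19 mm behind it (pinch_z is the distance from the TCP to the grasp point, in m); z points along the fingers, y is the direction in which the jaws open and shut (so a half turn about z gives the same grasp; the last joint's range is limited). The gripper opens to 94 mm and grips with 3 to 60 N. Pads are 16 mm wide; open, the fingers measure 119 mm over their backs; the gripper's body (75 mm by 177 mm) begins 78 mm behind the grasp point.
Start: joints at [-1.438, 0.207, 1.542, -0, 1.393, -0.15], TCP at [0.16, -0.552, 0.205] pointing down, gripper open.
Joint ranges: [-2.73, 2.73], [-0.86, 2.22], [0.23, 2.46], [-1.11, 4.25], [0.08, 2.63], [-2.82, 2.82]. Speed limits (rad/s): [2.79, 2.79, 3.14, 3.14, 3.14, 3.14].

## Interface

Orientations are given as a 3x3 rotation matrix whose columns are the frame's x, y, z axes.
In Python, from bench import * gives the robot as it stands. The module is installed in compiled form; this text tells all that it offers.
- The arm moves only by the tool jog_arm, never from a script. Its argument "plan" is text: rows parted by semicolons, each of 7 numbers parted by spaces: the shift along the tool's x, y, z in m, then the turn, a rotation vector about the tool's x, y, z in rad, then the finger opening in m, from 0 to 0.094. A call has 1 to 20 rows; each row shifts and turns the pose as measured when the row begins, along the tool's axes as they then stand; what a row does not reach is not made up. A row lasts 1/12 s, in which the tool goes at most 41.7 mm and 7.16 degrees, less where a joint would pass 70% of its speed; a pose out of reach is approached as far as the arm can. A call is refused whole if a number of a shift passes 0.0417 or a number of a turn 0.125, either way. A call with a gripper value outside its range is refused whole. The fingers move at their own pace and stop on an object; "force" is the grip in N (left out, the last holds). Time passes only in rows, so rows that do not move let the fingers close. It gives the time, the measured TCP pose, the force and the opening at its end, in the units of the state.
- sense(): the state, without advancing time (a new reading comes with each control period).
- read_camera(name): name is "scene" or "top" or "wrist"; returns (picture, depth): 480x640x3 uint8, red, green, blue; 480x640 float32, m along the optical axis (not along the pixel's ray), 0 where there is no reading.
- camera_params(name): a dict with "fx", "fy", "cx", "cy" (pixels), "k1" (the pictures are not rectified: a ray, as slopes to the right and down, at radius r is drawn at 1 + k1 r^2 times it, then the intrinsics apply), "xyz" and "orientation" of the camera in the world; the wrist camera has in their place "mount" (4x4, takes a point from camera to tool coordinates, whose origin is the TCP and whose axes are the flange's). Camera axes: x right, y up, looking along -z (the intrinsics and any distortion apply to the point x, -y, -z); pixel columns grow to the right and rows downward; lengths in m; the calibration is good to about 2 mm. A picture is of the moment at which its call begins: read the wrist's pose just before it. camera_params takes no time and is no camera call.
- finish_job(): hands the job in, once; it reports no verdict.
The state is a dict: "time": time; "joint_positions": joint angles; "joint_velocities": joint speeds; "effort": joint torques, N m; "ee_pos": TCP position; "eef_rot": TCP orientation; "contact_force": force on the tool from outside, world axes, zero at the start; "moment": the same for the moment, N m; "grip_width": finger opening in m.
Only numpy, scipy, OpenCV 4.12 (cv2) and the standard library are available. Lean on these libraries where they do the work, as an engineer would, in place of code of your own. Each camera call takes 0.05 s, during which the arm holds its last target.

## Task

Pick up the jar with the gold lid and stand it flat on the scanner's sloping plate, inside the printed ring, turned so that the middle of its bar code squarely faces the scanner's dark window. Have its whole foot on the slope before you let go, do not drop it, and leave the two other jars, the goat cheese drum and the cheese cube where they are.

Things in the scene. Friction and masses are not known exactly. Their poses are not given: they have to be found in the camera images.
- jar: Jar to scan: loose stiff cylinder 57 mm in diameter, 90 mm high, 0.2 to 0.4 kg; gold knurled lid (top 20 mm), green band. Starts upright on the counter, turned any way. Origin: centre of underside; z along its axis to the lid, x out through the middle of its bar code. Can be gripped round its diameter from the lid end; 25 N holds it.
- jar_code (a point): Middle of the gold-lidded jar's bar code: a white panel with black upright bars, 34 mm wide round the jar, 42 mm high; this point lies on its side, 28 mm from the axis, 34 mm above the underside. A white paper seal 9 mm wide runs from the middle of the lid's top over its edge down to the code, showing the code's side from above.
- scanner: Fixed grey foot of the scanner, 235 x 120 mm, standing level on the counter and carrying the sloping cradle. Origin: on the counter, straight below the middle of the ring; x level, from the ring towards the scanner block, z up.
- cradle: Fixed aluminium plate 124 mm wide, sloping down towards the robot by 25 deg. Origin: middle of the printed black ring (inner diameter 77 mm) on its face, 55 mm above the counter; x up the slope to the window, z square off the plate. A jar stands flat and faces the window when its z and x lie along these. A foot stop 22 mm high lies 42 mm down-slope. The plate grips well; jars do not slide.
- scan_window (a point): Middle of the dark window with a red line, 97 mm up-slope from the ring's middle and 42 mm off the plate, in the face of the scanner block. The grey block is 100 mm wide, 82 mm deep and 100 mm high, measured square off the plate.
- dark_jar: Another jar of the same size and make with a black lid and red band, standing loose on the counter; leave it. Same origin and axes as the jar.
- grey_jar: Another jar of the same size and make with a grey lid and blue band, standing loose on the counter; leave it. Same origin and axes as the jar.
- goat_drum: Loose white goat cheese drum, 98 mm in diameter, 67 mm high, on the counter; leave it. Origin under its middle.
- tasting_cube: Loose pale cheese cube, 50 mm, on the counter; leave it. Origin under its middle.
Things that resemble listed ones, but are neither listed nor needed, are in the scene too. Leave any orange look-alike of the jar alone.

How it is judged:
At the end, for the whole second after the job is handed in: The gold-lidded jar stands flat (within about 6 degrees) and at rest on the scanner's sloping plate, the middle of its foot within 18 mm of the ring's middle, its bar code facing the window within 17 degrees (0.3 rad), released (distance between jar and cradle below 0.018 m and z of jar in the frame of cradle between -0.004 and 0.004 m and angle between the z axis of jar and the z axis of cradle, either way round below 0.1 rad and angle between the x axis of jar and the x axis of cradle, either way round below 0.3 rad and x of jar_code in the frame of cradle above 0 m and z of jar_code in the frame of cradle above 0.02 m and linear speed of jar below 0.02 m/s and contact force between the fingers and jar below 0.1 N); the robot touches nothing.
It fails at once if the gold-lidded jar is dropped or thrown: it moves faster than 0.5 m/s while the fingers do not touch it (linear speed of jar above 0.5 m/s and contact force between the fingers and jar below 0.05 N).
It fails at once if the gold-lidded jar is let go on the scanner while its foot is more than 9 degrees (0.16 rad) off flat (contact force between jar and scanner above 0.05 N and contact force between the fingers and jar below 0.05 N and angle between the z axis of jar and the z axis of cradle, either way round above 0.16 rad).
It fails at once if one of the two other jars is moved more than 20 mm (distance of any of dark_jar, grey_jar from where it was at the start of the episode above 0.02 m).
It fails at once if the goat cheese drum or the cheese cube is moved more than 20 mm (distance of any of goat_drum, tasting_cube from where it was at the start of the episode above 0.02 m).
It also fails if it takes over 42 s, if anything falls off the work surface, if the arm or the gripper's body presses on something with over 40 N, if the wrist force passes 120 N, or if a joint passes its speed limit or range.

## Working session

There is one attempt and no reset: what is moved stays moved. The work goes in short steps, Python scripts to look and compute and a tool call to move; the robot and the scene stay as the last step left them, time stands still between calls to the robot, and variables do not carry over. Pictures are saved under pics/ and viewed, and the job is handed in when it is done.

Besides the shell and the picture viewer there is one more tool, called after "Call:" as name(argument=value, ...), one argument or row to a line, values as JSON. jog_arm: Moves the arm, as the interface text tells. Its arguments: {"type":"object","properties":{"plan":{"type":"string"},"force":{"type":"number"}},"required":["plan"]}

```bash
mkdir -p pics; python3 - <<'E'
from bench import *
import cv2,numpy as np
s=sense();print({k:np.round(v,3).tolist() for k,v in s.items()})
for n in ("scene","top","wrist"):
    p,d=read_camera(n);cv2.imwrite(f"pics/{n}0.png",p[:,:,::-1]);np.savez(f"{n}0.npz",p=p,d=d)
    c=camera_params(n);print(n,{k:np.round(v,4).tolist() for k,v in c.items()})
E
```

```text
{'time': 0.0, 'joint_positions': [-1.439, 0.207, 1.543, -0.0, 1.394, -0.151], 'joint_velocities': [0.001, 0.001, -0.0, -0.0, 0.002, 0.003], 'effort': [0.0, -37.088, -28.142, 0.07, 0.036, -0.0], 'ee_pos': [0.16, -0.551, 0.204], 'eef_rot': [[0.96, 0.279, -0.0], [0.279, -0.96, 0.002], [0.0, -0.002, -1.0]], 'contact_force': [-0.139, 0.372, -0.183], 'moment': [-0.003, 0.026, 0.012], 'grip_width': 0.094}
scene {'fx': 597.9619, 'fy': 597.9619, 'cx': 324.5658, 'cy': 235.6609, 'k1': -0.1909, 'xyz': [-0.407, -1.0082, 1.0987], 'orientation': [[0.7186, 0.4079, -0.5632], [-0.6951, 0.4463, -0.5636], [0.0214, 0.7965, 0.6042]]}
top {'fx': 511.2787, 'fy': 511.2787, 'cx': 324.4042, 'cy': 238.5153, 'k1': 0.0216, 'xyz': [0.3696, -0.0698, 1.4501], 'orientation': [[-0.0157, 0.9946, -0.1025], [-0.9997, -0.0138, 0.0191], [0.0176, 0.1028, 0.9946]]}
wrist {'fx': 355.419, 'fy': 355.419, 'cx': 316.5578, 'cy': 242.2647, 'k1': -0.0431, 'mount': [[-0.0007, 0.9709, 0.2393, 0.0678], [1.0, 0.0007, 0.0, 0.001], [-0.0001, 0.2393, -0.9709, -0.1794], [0.0, 0.0, 0.0, 1.0]]}
```

View pics/scene0.png

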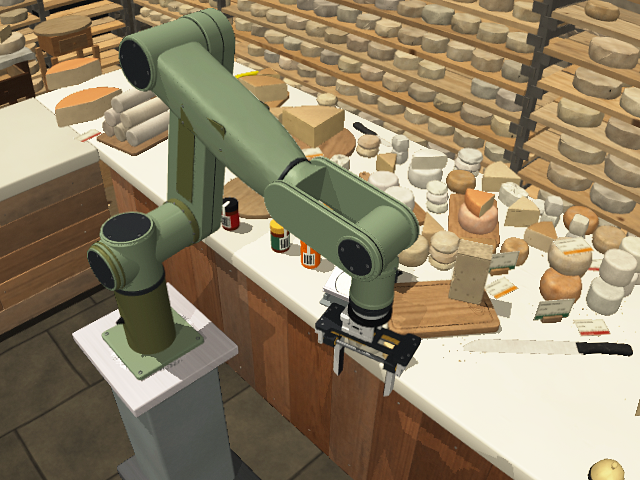

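View pics/top0.png

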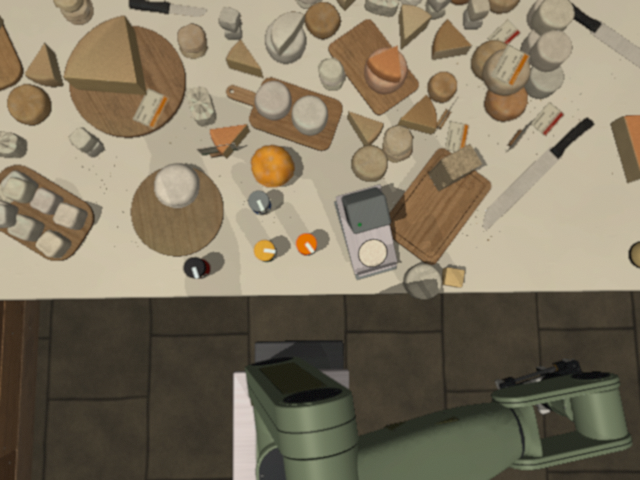

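The scene view shows the red/black-lidded jar at (230,215), the green-banded jar at (279,236) and the orange one at (310,252). In the top view the candidates are gold lid (265,250), orange look-alike (307,243), grey lid (260,202) and black lid (197,268). The scanner is at (367,230), with the ring at (372,252), a drum at about (422,280) and the cube at (454,277). I choose (265,250) and check it in a close crop.

```bash
cat > h.py <<'E'
import numpy as np, cv2
from bench import *
def K(c): return np.array([[c["fx"],0,c["cx"]],[0,c["fy"],c["cy"]],[0,0,1]])
def rays(c,uv):
    uv=np.asarray(uv,float).reshape(-1,1,2)
    n=cv2.undistortPoints(uv,K(c),np.array([c["k1"],0,0,0,0.]),None,None)[:,0]
    return np.c_[n[:,0],-n[:,1],-np.ones(len(n))]
def cam(name,s=None):
    c=camera_params(name)
    if "mount" in c:
        T=np.eye(4);T[:3,:3]=s["eef_rot"];T[:3,3]=s["ee_pos"];T=T@np.array(c["mount"]);return c,T[:3,:3],T[:3,3]
    return c,np.array(c["orientation"]),np.array(c["xyz"])
def onplane(name,uv,z,s=None):
    c,R,t=cam(name,s);w=rays(c,uv)@R.T
    return t+w*((z-t[2])/w[:,2])[:,None]
def cloud(name,uv,d,s=None):
    c,R,t=cam(name,s);return t+(rays(c,uv)*np.asarray(d).reshape(-1,1))@R.T
E
python3 - <<'E'
from h import *
z=np.load("top0.npz");p,d=z["p"],z["d"]
a=cv2.resize(p[180:300,170:290],(480,480),interpolation=cv2.INTER_CUBIC)
b=cv2.resize(p[170:300,330:475],(0,0),fx=2.2,fy=2.2,interpolation=cv2.INTER_CUBIC)
b=cv2.copyMakeBorder(b,0,480-b.shape[0],0,0,cv2.BORDER_CONSTANT)
cv2.imwrite("pics/crop0.png",np.hstack([a,b])[:,:800,::-1])
s=np.load("scene0.npz")["p"]
cv2.imwrite("pics/crop1.png",cv2.resize(s[180:300,210:340],(0,0),fx=4,fy=4)[:,:,::-1])
for n,u,h in [("gold",(265,250),.09),("orange",(307,243),.09),("grey",(260,202),.09),("black",(197,268),.09),("drum",(422,280),.067),("cube",(454,277),.05),("ring",(372,252),.055),("block",(366,208),.15)]:
    print(n,onplane("top",u,h)[0].round(3),cloud("top",u,d[u[1],u[0]])[0].round(3))
E
```

```text
gold [0.481 0.063 0.09 ] [0.481 0.063 0.09 ]
orange [ 0.498 -0.049  0.09 ] [ 0.499 -0.049  0.083]
grey [0.611 0.076 0.09 ] [0.611 0.076 0.09 ]
black [0.436 0.242 0.09 ] [0.436 0.242 0.091]
drum [ 0.396 -0.359  0.067] [ 0.396 -0.359  0.066]
cube [ 0.403 -0.45   0.05 ] [ 0.403 -0.45   0.05 ]
ring [ 0.474 -0.226  0.055] [ 0.474 -0.226  0.059]
block [ 0.581 -0.203  0.15 ] [ 0.571 -0.197  0.215]
```

View pics/crop0.png

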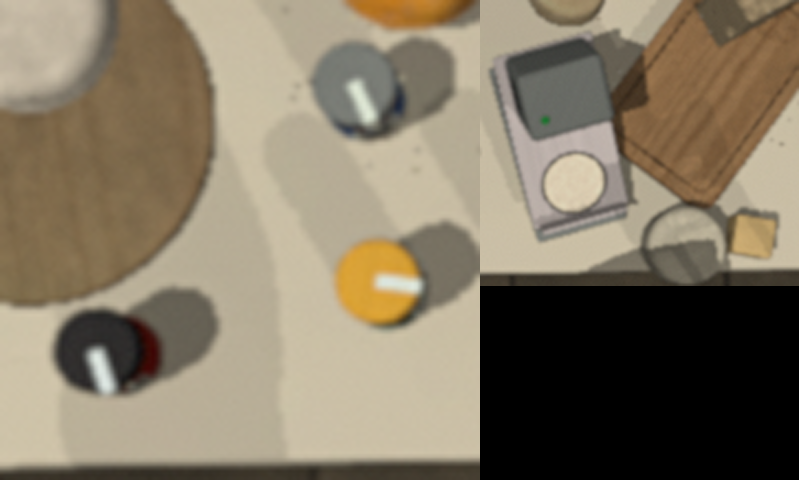

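View pics/crop1.png

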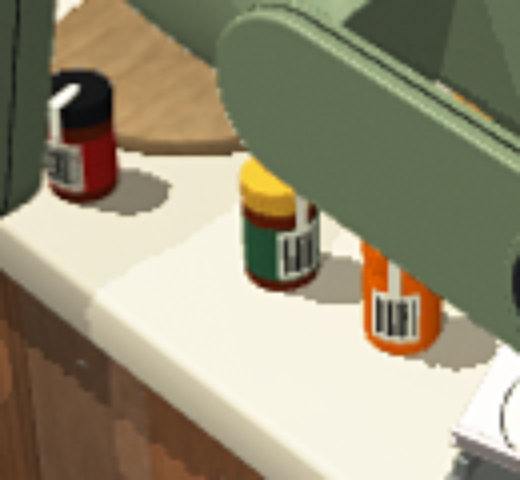

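Crop check: the chosen jar has a gold lid and a green band with the seal pointing image-right, and it is distinct from the plain orange one. Next I measure the seal and the scanner in the top view.

```bash
python3 - <<'E'
from h import *
z=np.load("top0.npz");p,d=z["p"],z["d"]
hsv=cv2.cvtColor(p,cv2.COLOR_RGB2HSV)
# gold lid
m=((hsv[...,0]>16)&(hsv[...,0]<28)&(hsv[...,1]>150)).astype(np.uint8)
m[:,:245]=0;m[:,285:]=0;m[:235]=0;m[268:]=0
w=((hsv[...,1]<60)&(hsv[...,2]>190)).astype(np.uint8);
sub=np.zeros_like(w);sub[240:262,255:280]=w[240:262,255:280]
h=cv2.convexHull(np.vstack([np.argwhere(m)[:,::-1]]).astype(np.int32))
(c,r)=cv2.minEnclosingCircle(h);print("lid",c,r,onplane("top",c,.09))
n,l,st,ce=cv2.connectedComponentsWithStats(sub);print(st,ce)
k=1+np.argmax(st[1:,4]); pts=np.argwhere(l==k)[:,::-1]
P=onplane("top",pts,.09)[:,:2];C=onplane("top",c,.09)[0,:2];v=P.mean(0)-C
ev=np.linalg.svd(P-P.mean(0))[2][0];ev*=np.sign(ev@v)
print("seal deg",np.degrees(np.arctan2(*v[::-1])),np.degrees(np.arctan2(*ev[::-1])),np.linalg.norm(v))
# scanner: depth cloud
vv,uu=np.mgrid[180:282,328:402];uv=np.c_[uu.ravel(),vv.ravel()]
P=cloud("top",uv,d[vv,uu]).reshape(vv.shape+(3,))
np.set_printoptions(precision=3,suppress=True)
for row in range(184,280,8): print(row,P[row-180,::8].round(3)[:,2])
# ring disc: cream inside
g=cv2.cvtColor(p,cv2.COLOR_RGB2GRAY)
cv2.imwrite("pics/ring.png",cv2.resize(p[180:285,330:405],(0,0),fx=5.5,fy=5.5,interpolation=cv2.INTER_NEAREST)[:,:,::-1])
E
```

```text
lid (264.2039794921875, 250.29421997070312) 10.458796501159668 [[0.48049595 0.06479446 0.09      ]]
[[     0      0    640    480 307136]
 [   264    249     11      4     34]
 [   255    258      6      4     13]
 [   274    258      6      4     17]] [[319.51057512 239.49677993]
 [269.17647059 250.5       ]
 [256.69230769 260.15384615]
 [277.11764706 259.88235294]]
seal deg -93.20503124245907 -98.31758768994757 0.01322486921908115
184 [-0.003 -0.005 -0.005  0.005  0.003  0.     0.002  0.    -0.005  0.001]
192 [-0.002  0.002  0.006  0.127  0.15   0.172  0.187  0.    -0.002 -0.   ]
200 [-0.004  0.124  0.171  0.198  0.221  0.221  0.22   0.218 -0.006  0.021]
208 [-0.     0.009  0.144  0.214  0.21   0.211  0.213  0.21  -0.001  0.021]
216 [-0.003  0.001  0.105  0.205  1.45   0.205  0.202  0.197  0.022  0.02 ]
224 [0.001 0.003 0.099 0.199 0.2   0.196 0.192 0.188 0.022 0.021]
232 [-0.003  0.001  0.092  0.086  0.188  0.079  0.075  0.075  0.022  0.021]
240 [-0.009 -0.004  0.004  0.081  0.079  0.074  0.075  0.07   0.061  0.02 ]
248 [ 0.011 -0.002 -0.005  0.067  0.062  0.056  0.06   0.055  0.057  0.001]
256 [ 0.002  0.004 -0.001  0.057  0.055  0.048  0.049  0.049  0.046  0.001]
264 [ 0.001  0.003  0.001  0.048  0.041  0.044  0.037  0.039  0.048 -0.001]
272 [ 0.002  0.002 -0.    -0.003  0.046  0.054  0.009  0.005 -0.004 -0.008]
```

View pics/ring.png

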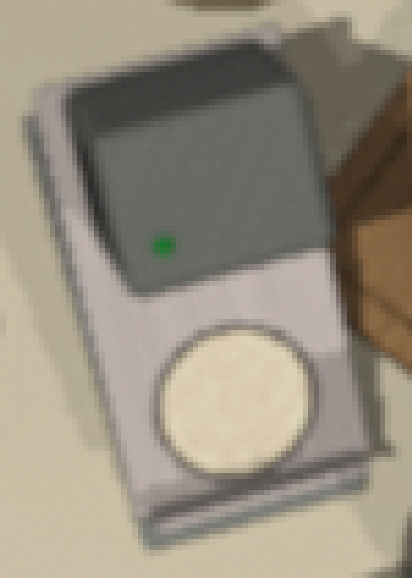

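The crop shows the scanner: ring centred at about (373.3,252.7) in the top view, and the block's front top edge running from (356,234) to (390,224). I will fit the ring and the yaw in several ways.

```bash
python3 - <<'E'
from h import *
np.set_printoptions(precision=4,suppress=True)
z=np.load("top0.npz");p,d=z["p"],z["d"]
hsv=cv2.cvtColor(p,cv2.COLOR_RGB2HSV)
m=((hsv[...,0]<30)&(hsv[...,1]>22)&(hsv[...,2]>180)).astype(np.uint8)
s=np.zeros_like(m);s[236:270,355:390]=m[236:270,355:390]
n,l,st,ce=cv2.connectedComponentsWithStats(s);k=1+np.argmax(st[1:,4]);print(st[k],ce[k])
cn=max(cv2.findContours((l==k).astype(np.uint8),0,1)[0],key=cv2.contourArea)
el=cv2.fitEllipse(cn);print("ell",el)
C=onplane("top",el[0],.055)[0];print("ring",C)
# yaw from plate plane
yy,xx=np.nonzero(cv2.erode((l==k).astype(np.uint8),np.ones((3,3))))
P=cloud("top",np.c_[xx,yy],d[yy,xx]);ok=d[yy,xx]>.5;P=P[ok];P=P[np.abs(P[:,2]-.055)<.04]
A=np.c_[P[:,:2]-C[:2],np.ones(len(P))];g=np.linalg.lstsq(A,P[:,2],rcond=None)[0]
print("grad",g,np.degrees(np.arctan(np.hypot(*g[:2]))),"yaw",np.degrees(np.arctan2(g[1],g[0])))
# block front top edge, foot stop edge (coords from crop /5.5)
def q(a): return np.array(a)/5.5+[330,180]-[.4,.4]
H=.055+.097*np.sin(.4363)+.1*np.cos(.4363);print("H",H)
def yawline(a,b,z,perp):
    P=onplane("top",[q(a),q(b)],z);v=(P[1]-P[0])[:2];return np.degrees(np.arctan2(v[1],v[0]))+perp,P
print(yawline((145,295),(330,245),H,90))
print(yawline((152,515),(365,460),.055-.042*np.sin(.4363)+.022*np.cos(.4363),90))
print(yawline((150,547),(32,115),.02,0))
E
```

```text
[360 240  26  26 524] [372.2634 252.4866]
ell ((372.2709655761719, 252.46995544433594), (23.685874938964844, 26.311767578125), 58.53511428833008)
ring [ 0.4731 -0.2272  0.055 ]
grad [0.4424 0.1226 0.0548] 24.65710692374297 yaw 15.493522452499883
H 0.18662327493446862
(np.float64(14.381685784081483), array([[ 0.512 , -0.1729,  0.1866],
       [ 0.5336, -0.2575,  0.1866]]))
(np.float64(13.564220963917236), array([[ 0.4169, -0.1845,  0.0572],
       [ 0.4426, -0.291 ,  0.0572]]))
(np.float64(14.089334377445867), array([[ 0.402 , -0.1862,  0.02  ],
       [ 0.6249, -0.1302,  0.02  ]]))
```

Call:
jog_arm(
  plan="0.028 -0.0295 0 0 0 0 0.094;0.028 -0.0295 0 0 0 0 0.094;0.028 -0.0295 0 0 0 0 0.094;0.028 -0.0295 0 0 0 0 0.094;0.028 -0.0295 0 0 0 0 0.094;0.028 -0.0295 0 0 0 0 0.094;0.028 -0.0295 0 0 0 0 0.094;0.028 -0.0295 0 0 0 0 0.094;0.028 -0.0295 0 0 0 0 0.094;0.028 -0.0295 0 0 0 0 0.094;0.028 -0.0295 0 0 0 0 0.094;0.028 -0.0295 0 0 0 0 0.094;0.028 -0.0295 0 0 0 0 0.094;0.028 -0.0295 0 0 0 0 0.094;0.028 -0.0295 0 0 0 0 0.094;0.028 -0.0295 0 0 0 0 0.094;0.028 -0.0295 0 0 0 0 0.094",
)

```text
time: 1.57
ee_pos: [0.4812, 0.0737, 0.2011]
eef_rot: [[0.965, 0.263, 0.001], [0.263, -0.965, 0.003], [0.002, -0.002, -1.0]]
contact_force: [0.8, -0.6, 0.7]
grip_width: 0.0942
```

Call:
jog_arm(
  plan="0 0 0 0 0 -0.12 0.094;0 0 0 0 0 -0.12 0.094;0 0 0 0 0 -0.12 0.094;0 0 0 0 0 -0.12 0.094;0 0 0 0 0 -0.12 0.094;0 0 0 0 0 -0.12 0.094;0 0 0 0 0 -0.12 0.094;0 0 0 0 0 -0.12 0.094;0 0 0 0 0 -0.12 0.094;0 0 0 0 0 -0.12 0.094;0 0 0 0 0 0 0.094",
)

```text
time: 2.48
ee_pos: [0.4804, 0.0854, 0.1965]
eef_rot: [[0.051, 0.999, -0.007], [0.999, -0.051, 0.006], [0.006, -0.007, -1.0]]
contact_force: [-0.2, 0.2, 0.1]
grip_width: 0.0943
```

```bash
python3 - <<'E'
from h import *
np.set_printoptions(precision=4,suppress=True)
s=sense();print(s["time"],s["ee_pos"],s["joint_positions"]);print(np.array(s["eef_rot"]),s["contact_force"])
p,d=read_camera("wrist");cv2.imwrite("pics/wrist1.png",p[:,:,::-1]);np.savez("w1.npz",p=p,d=d,pos=s["ee_pos"],rot=s["eef_rot"])
E
```

```text
2.4833 [0.4804 0.0854 0.1965] [-0.0059  0.0319  1.7553  0.006   1.3614  0.0442]
[[ 0.0514  0.9987 -0.007 ]
 [ 0.9987 -0.0513  0.0059]
 [ 0.0056 -0.0072 -1.    ]] [-0.2464  0.219   0.079 ]
```

View pics/wrist1.png

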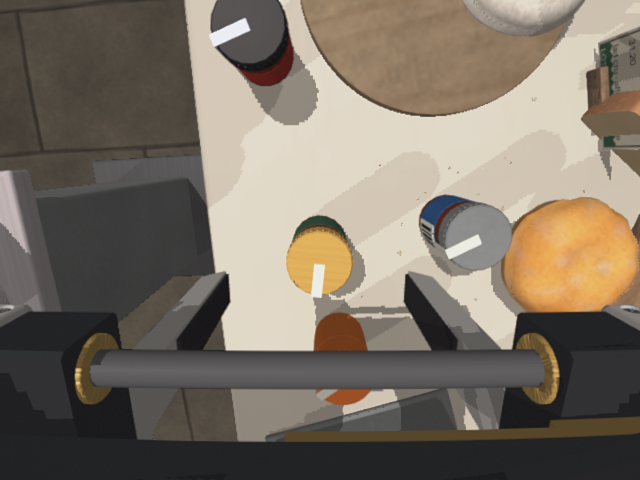

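The wrist view shows the gold lid at about (319,258) with its seal pointing down to (317,295). The grey jar is at (475,237) and the dark one at (250,30). Now refine the jar position and seal direction, and check the wrist ranges for the place pose.

```bash
python3 - <<'E'
from h import *
from scipy.spatial.transform import Rotation as Ro
np.set_printoptions(precision=4,suppress=True)
z=np.load("w1.npz");p,d=z["p"],z["d"];s={"ee_pos":z["pos"],"eef_rot":z["rot"]}
hsv=cv2.cvtColor(p,cv2.COLOR_RGB2HSV)
m=((hsv[...,0]>14)&(hsv[...,0]<28)&(hsv[...,1]>120)).astype(np.uint8)
b=np.zeros_like(m);b[205:300,280:360]=m[205:300,280:360]
w=np.zeros_like(m);ww=((hsv[...,1]<50)&(hsv[...,2]>215)).astype(np.uint8);w[262:300,305:330]=ww[262:300,305:330]
yy,xx=np.nonzero(b)
P=cloud("wrist",np.c_[xx,yy],d[yy,xx],s);print("lid depth z",np.median(P[:,2]))
n,l,st,ce=cv2.connectedComponentsWithStats(w);k=1+np.argmax(st[1:,4]);print("seal",st[k],ce[k])
sel=(l==k).astype(np.uint8)
zm=np.median(P[:,2]); top=np.abs(P[:,2]-zm)<.004
Q=onplane("wrist",np.c_[xx,yy][top],.09,s)[:,:2]
ys,xs=np.nonzero(sel);S=onplane("wrist",np.c_[xs,ys],.09,s)[:,:2]
al=np.vstack([Q,S]).astype(np.float32);c,r=cv2.minEnclosingCircle(al*1000);print("lid centre mm",c,r)
c=np.array(c)/1000
S=S[np.linalg.norm(S-c,axis=1)<.026];v=S.mean(0)-c
ev=np.linalg.svd(S-S.mean(0))[2][0];ev*=np.sign(ev@v)
print("seal",np.degrees(np.arctan2(v[1],v[0])),np.degrees(np.arctan2(ev[1],ev[0])),np.linalg.norm(v))
# kinematic orientation check
def fk(q): return (Ro.from_euler('z',q[0])*Ro.from_euler('y',q[1]+q[2])*Ro.from_euler('z',q[3])*Ro.from_euler('y',q[4])*Ro.from_euler('z',q[5])).as_matrix()
q=[-0.0059,0.0319,1.7553,0.006,1.3614,0.0442];F=fk(q);off=F.T@z["rot"];print(off)
q0=[-1.439,.207,1.543,0,1.394,-.151];print(fk(q0)@off)
a=np.radians(14.2);t=np.radians(25)
Cr=Ro.from_euler('z',a).as_matrix()@Ro.from_euler('y',-t).as_matrix();print("cradle",Cr)
T=np.c_[-Cr[:,0],Cr[:,1],-Cr[:,2]]
off=np.round(off)
for j1 in(-.5,-.6,-.7):
  for be in (1.6,1.8,2.0):
    M=(Ro.from_euler('y',-be)*Ro.from_euler('z',-j1)).as_matrix()@T@off.T
    print(j1,be,Ro.from_matrix(M).as_euler('ZYZ'))
E
```

```text
lid depth z 0.09004617915860763
seal [305 264  20  36 385] [316.3403 282.2935]
lid centre mm (477.9895324707031, 62.49582290649414) 31.398338317871094
seal -92.01666872163352 -99.76429803024888 0.012084443231458138
[[ 0. -1. -0.]
 [ 1.  0.  0.]
 [-0. -0.  1.]]
[[ 0.9603  0.2791 -0.0003]
 [ 0.2791 -0.9603  0.0024]
 [ 0.0004 -0.0024 -1.    ]]
cradle [[ 0.8786 -0.2453 -0.4097]
 [ 0.2223  0.9694 -0.1037]
 [ 0.4226  0.      0.9063]]
-0.5 1.6 [ 0.3101  1.2279 -2.3772]
-0.5 1.8 [ 0.3401  1.0383 -2.4476]
-0.5 2.0 [ 0.392   0.8514 -2.5358]
-0.6 1.6 [ 0.3393  1.2599 -2.4772]
-0.6 1.8 [ 0.3692  1.0722 -2.5526]
-0.6 2.0 [ 0.421   0.8874 -2.6451]
-0.7 1.6 [ 0.3648  1.2944 -2.5752]
-0.7 1.8 [ 0.3936  1.1085 -2.6545]
-0.7 2.0 [ 0.444   0.9256 -2.75  ]
```

```bash
python3 - <<'E'
from h import *
p=np.load("w1.npz")["p"]
cv2.imwrite("pics/lid1.png",cv2.resize(p[205:305,270:370],(600,600),interpolation=cv2.INTER_NEAREST)[:,:,::-1])
E
```

```text
(no output)
```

View pics/lid1.png

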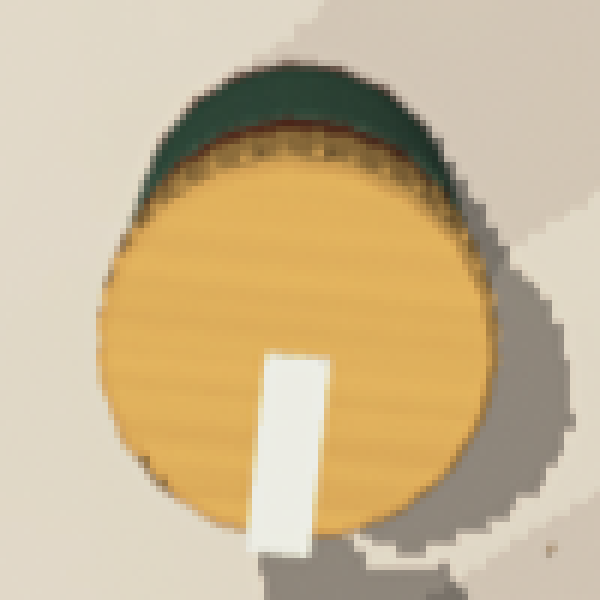

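The close-up shows the gold lid top centred at about (319.1,262.8) in the wrist image. The seal runs from there to about (316.2,296.6).

```bash
python3 - <<'E'
from h import *
np.set_printoptions(precision=4,suppress=True)
z=np.load("w1.npz");s={"ee_pos":z["pos"],"eef_rot":z["rot"]}
f=lambda a:np.array(a)/6+[269.5,204.5]
P=onplane("wrist",[f((297,350)),f((297,355)),f((281,530)),f((265,355)),f((330,357)),f((98,340)),f((497,340))],.09,s);print(P)
v=P[2]-P[1];print(np.degrees(np.arctan2(v[1],v[0])),np.linalg.norm(P[4]-P[3]),np.linalg.norm(P[6]-P[5]))
R=z["rot"];print("tool delta",R.T@(np.r_[P[0,:2],.09]-z["pos"]))
E
```

```text
[[0.4797 0.0654 0.09  ]
 [0.4796 0.0647 0.09  ]
 [0.476  0.0387 0.09  ]
 [0.4751 0.0649 0.09  ]
 [0.4842 0.0642 0.09  ]
 [0.4519 0.0683 0.09  ]
 [0.5077 0.0655 0.09  ]]
-97.8850810757815 0.009116306510536026 0.055847080275747855
tool delta [-0.0205  0.0011  0.1064]
```

```bash
cat >> h.py <<'E'
from scipy.spatial.transform import Rotation as Ro
np.set_printoptions(precision=4,suppress=True)
def pickR(th): # tool y at world angle th, z down
    c,s_=np.cos(th),np.sin(th); y=np.array([c,s_,0]);z=np.array([0,0,-1.]);return np.c_[np.cross(y,z),y,z]
def need(pos,Rt):
    s=sense();R=np.array(s["eef_rot"]);p=np.array(s["ee_pos"])
    print("t",s["time"],"pos",p,"q",np.array(s["joint_positions"]),"F",np.array(s["contact_force"]),"g",s["grip_width"])
    print("tool shift",R.T@(np.array(pos)-p)," rotvec",Ro.from_matrix(R.T@Rt).as_rotvec(), "world d",np.array(pos)-p)
E
python3 -c "
from h import *
need([.480,.065,.1965],pickR(np.radians(-19.9)))"
```

```text
t 2.5333 pos [0.4803 0.0854 0.1965] q [-0.0059  0.0319  1.7554  0.006   1.3614  0.0483] F [ 0.1857  0.3469 -0.6729] g 0.09384033341747261
tool shift [-0.0204  0.0008 -0.0002]  rotvec [-0.0081 -0.0044  0.2918] world d [-0.0003 -0.0204  0.    ]
```

Call:
jog_arm(
  plan="-0.02 0.001 0 0 0 0 0.094;0 0 0 -0.003 -0.0015 0.1 0.094;0 0 0 -0.003 -0.0015 0.1 0.094;0 0 0 -0.002 -0.0015 0.092 0.094;0 0 0 0 0 0 0.094",
)

```text
time: 2.95
ee_pos: [0.4796, 0.0645, 0.1954]
eef_rot: [[0.368, 0.93, -0.001], [0.93, -0.368, -0.0], [-0.001, -0.001, -1.0]]
contact_force: [0.2, 0.0, -0.0]
grip_width: 0.0942
```

```bash
python3 -c "
from h import *
need([.480,.065,.048],pickR(np.radians(-19.9)))"
```

```text
t 2.95 pos [0.4796 0.0645 0.1954] q [-0.0452  0.0207  1.769  -0.0003  1.3533  0.332 ] F [ 0.2479  0.0372 -0.0311] g 0.09416279134547076
tool shift [0.0007 0.0004 0.1474]  rotvec [-0.0013  0.0007 -0.0298] world d [ 0.0004  0.0005 -0.1474]
```

Call:
jog_arm(
  plan="0.0007 0.0004 0.025 0 0 -0.03 0.094;0 0 0.025 0 0 0 0.094;0 0 0.025 0 0 0 0.094;0 0 0.025 0 0 0 0.094;0 0 0.025 0 0 0 0.094;0 0 0.01 0 0 0 0.094;0 0 0 0 0 0 0.094",
)

```text
time: 3.53
ee_pos: [0.4842, 0.065, 0.0587]
eef_rot: [[0.338, 0.941, 0.008], [0.941, -0.338, -0.0], [0.002, 0.007, -1.0]]
contact_force: [-1.1, -0.6, -0.5]
grip_width: 0.094
```

```bash
python3 - <<'E'
from h import *
need([.480,.065,.048],pickR(np.radians(-19.9)))
E
```

```text
t 3.5333 pos [0.4842 0.065  0.0587] q [-0.0439  0.1991  1.8873  0.0001  1.0476  0.3007] F [-1.0845 -0.5581 -0.518 ] g 0.09398614526408137
tool shift [-0.0015 -0.004   0.0107]  rotvec [ 0.0073 -0.0023  0.0026] world d [-0.0042 -0.     -0.0107]
```

Call:
jog_arm(
  plan="-0.0015 -0.004 0.0107 0.0073 -0.0023 0.002 0.094;0 0 0 0 0 0 0.094;0 0 0 0 0 0 0.094",
)

```text
time: 3.78
ee_pos: [0.481, 0.065, 0.0488]
eef_rot: [[0.34, 0.941, 0.001], [0.941, -0.34, 0.0], [0.001, 0.001, -1.0]]
contact_force: [0.6, -0.1, 1.6]
grip_width: 0.0939
```

```bash
python3 - <<'E'
from h import *
need([.480,.065,.048],pickR(np.radians(-19.9)))
p,d=read_camera("wrist");cv2.imwrite("pics/wrist2.png",p[:,:,::-1])
E
```

```text
t 3.7833 pos [0.481  0.065  0.0488] q [-0.0443  0.2135  1.8952  0.0002  1.0316  0.3022] F [ 0.6181 -0.1258  1.5646] g 0.09388320706635528
tool shift [-0.0004 -0.001   0.0008]  rotvec [ 0.0012 -0.0005  0.0008] world d [-0.001  -0.     -0.0008]
```

View pics/wrist2.png

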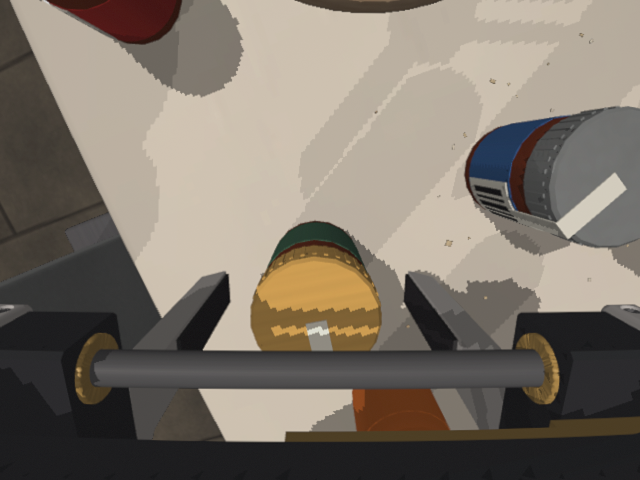

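The wrist view shows the gold lid centred at (316,315), midway between the fingertips at (229,280) and (405,280). Close now.

Call:
jog_arm(
  plan="0 0 0 0 0 0 0.05;0 0 0 0 0 0 0.045;0 0 0 0 0 0 0.04;0 0 0 0 0 0 0.04;0 0 0 0 0 0 0.04;0 0 0 0 0 0 0.04;0 0 0 0 0 0 0.04;0 0 0 0 0 0 0.04;0 0 0 0 0 0 0.04",
  force=30,
)

```text
time: 4.58
ee_pos: [0.483, 0.0654, 0.0528]
eef_rot: [[0.339, 0.941, 0.006], [0.941, -0.339, 0.0], [0.003, 0.006, -1.0]]
contact_force: [-1.8, 1.5, 1.9]
grip_width: 0.056
```

```bash
python3 - <<'E'
from h import *
need([.480,.065,.16],pickR(np.radians(-19.9)))
E
```

```text
t 4.5833 pos [0.483  0.0654 0.0528] q [-0.0437  0.2072  1.8924  0.0008  1.0355  0.3021] F [-1.775   1.4949  1.926 ] g 0.0559529010230427
tool shift [-0.0011 -0.002  -0.1072]  rotvec [ 0.0059 -0.0026  0.0011] world d [-0.003  -0.0004  0.1072]
```

Call:
jog_arm(
  plan="0 0 -0.01 0 0 0 0.04;0 0 -0.02 0 0 0 0.04;0 0 -0.025 0 0 0 0.04;0 0 -0.025 0 0 0 0.04;0 0 -0.025 0 0 0 0.04;0 0 -0.025 0 0 0 0.04;0 0 -0.02 0 0 0 0.04;0 0 0 0 0 0 0.04",
)

```text
time: 5.25
ee_pos: [0.478, 0.0647, 0.2068]
eef_rot: [[0.34, 0.941, -0.004], [0.941, -0.34, -0.0], [-0.002, -0.003, -1.0]]
contact_force: [0.3, -0.4, -1.3]
grip_width: 0.0552
```

```bash
python3 - <<'E'
from h import *
need([.480,.065,.20],pickR(np.radians(-19.9)))
s=sense();p,d=read_camera("wrist");cv2.imwrite("pics/wrist3.png",p[:,:,::-1]);np.savez("w3.npz",p=p,d=d,pos=s["ee_pos"],rot=s["eef_rot"])
p,d=read_camera("top");cv2.imwrite("pics/top3.png",p[:,:,::-1]);np.savez("t3.npz",p=p,d=d)
p,d=read_camera("scene");cv2.imwrite("pics/scene3.png",p[:,:,::-1])
E
```

```text
t 5.25 pos [0.478  0.0647 0.2068] q [-0.0446  0.0086  1.757  -0.0007  1.3796  0.3021] F [ 0.2654 -0.4403 -1.2728] g 0.055182663530975416
tool shift [0.0009 0.0018 0.0068]  rotvec [-0.0032  0.0017  0.0007] world d [ 0.002   0.0003 -0.0068]
```

View pics/wrist3.png

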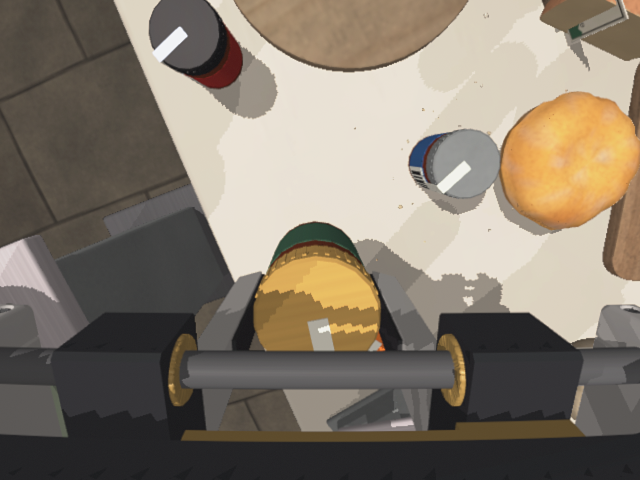

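View pics/scene3.png

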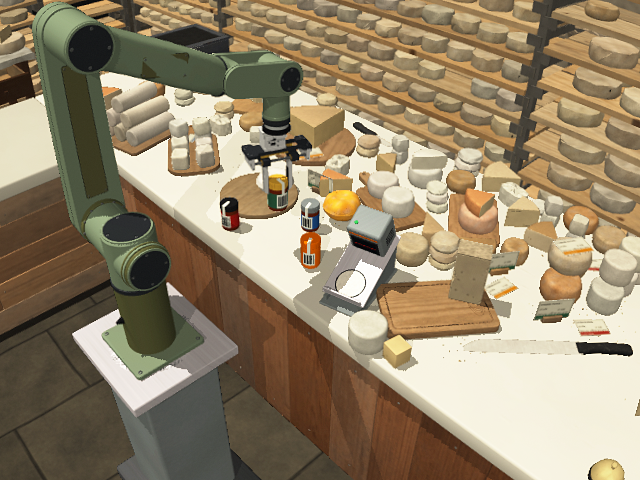

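The wrist view shows the gold lid held at (317,315) with its seal at (320,335). The scene view shows the jar lifted at (278,192), the other jars still standing, and the ring at (350,284). Now measure the lid in the tool frame and cross-check the ring from the scene camera.

```bash
python3 - <<'E'
from h import *
z=np.load("w3.npz");p,d=z["p"],z["d"];I={"ee_pos":np.zeros(3),"eef_rot":np.eye(3)}
vv,uu=np.mgrid[272:340,262:375];uv=np.c_[uu.ravel(),vv.ravel()];D=d[vv,uu].ravel()
P=cloud("wrist",uv,D,I);ok=(D>.05)&(P[:,2]>-.06)&(P[:,2]<-.02);P=P[ok]
m=np.median(P[:,2]);print("lid z tool",m);P=P[np.abs(P[:,2]-m)<.006]
A=np.c_[P[:,:2],np.ones(len(P))];g=np.linalg.lstsq(A,P[:,2],rcond=None)[0];r=P[:,2]-A@g;P2=P[np.abs(r)<.003];A=np.c_[P2[:,:2],np.ones(len(P2))];g=np.linalg.lstsq(A,P2[:,2],rcond=None)[0]
print("plane",g,len(P2),P2.min(0),P2.max(0))
cv2.imwrite("pics/lid3.png",cv2.resize(p[240:355,245:390],(0,0),fx=5,fy=5,interpolation=cv2.INTER_NEAREST)[:,:,::-1])
s=cv2.imread("pics/scene3.png");cv2.imwrite("pics/sc3.png",cv2.resize(s[200:320,310:410],(0,0),fx=5,fy=5,interpolation=cv2.INTER_CUBIC))
E
```

```text
lid z tool -0.0373407274016013
plane [ 0.006   0.0097 -0.0374] 7482 [-0.0127 -0.0249 -0.0395] [ 0.0201  0.0249 -0.034 ]
```

View pics/lid3.png

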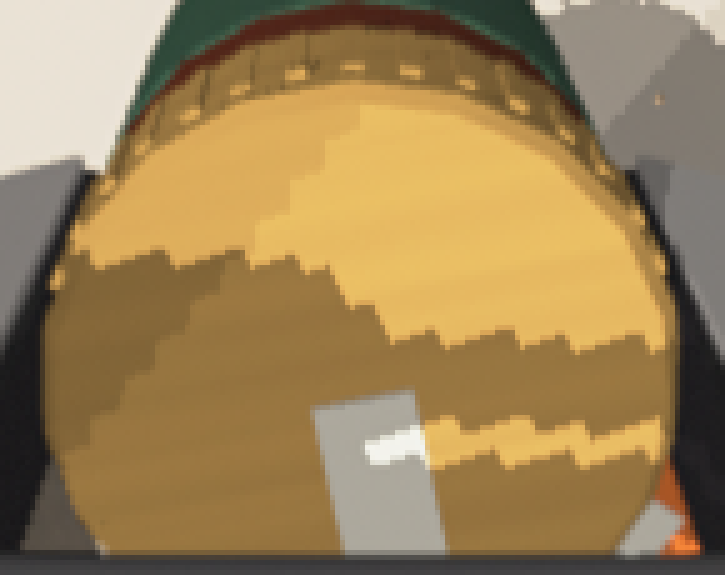

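View pics/sc3.png

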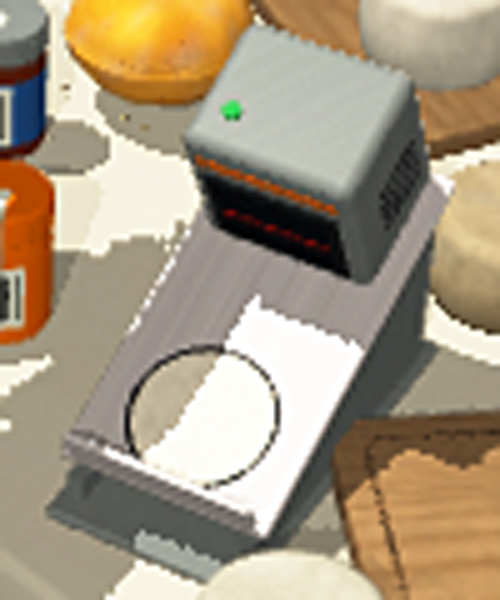

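The lid crop shows the seal starting at (318,320) and leaving at (324,351). The scene crop shows the empty ring at (350.8,283.2) and the window's red line from (355,242) to (376,250).

```bash
python3 - <<'E'
from h import *
I={"ee_pos":np.zeros(3),"eef_rot":np.eye(3)}
f=lambda a:np.array(a)/5+[244.5,239.5]
P=onplane("wrist",[f((365,400)),f((395,553)),f((43,360)),f((678,360)),f((355,83))],-.0374,I);print(P)
v=P[1]-P[0];print("seal angle in tool",np.degrees(np.arctan2(v[1],v[0])),"seen dia",np.linalg.norm(P[2]-P[3]))
g=lambda a:np.array(a)/5+[309.5,199.5]
print("ring by scene",onplane("scene",[g((204,416))],.055))
H=.055+.097*np.sin(.4363)+.042*np.cos(.4363)
Q=onplane("scene",[g((225,210)),g((328,248))],H);print(Q,np.degrees(np.arctan2(*(Q[1]-Q[0])[1::-1]))+90)
E
```

```text
[[-0.002  -0.0003 -0.0374]
 [-0.017   0.0024 -0.0374]
 [ 0.0017 -0.0282 -0.0374]
 [ 0.0017  0.0269 -0.0374]
 [ 0.0267 -0.0011 -0.0374]]
seal angle in tool 169.84047989280583 seen dia 0.05507756322194715
ring by scene [[ 0.4737 -0.2271  0.055 ]]
[[ 0.5328 -0.1801  0.1341]
 [ 0.5491 -0.2389  0.1341]] 15.48945113484946
```

```bash
cat >> h.py <<'E'
a_=np.radians(14.5);t_=np.radians(25)
Cr=Ro.from_euler('z',a_).as_matrix()@Ro.from_euler('y',-t_).as_matrix()
RING=np.array([.4734,-.2271,.055])
b_=np.radians(168.5);xj=np.array([np.cos(b_),np.sin(b_),0]);zj=np.array([0,0,-1.])
J=np.c_[xj,np.cross(zj,xj),zj];OJ=np.array([-.0017,-.0005,.0526])
RP=Cr@J.T
def place(up): 
    return RING+Cr[:,2]*up-RP@OJ
def jarpose():
    s=sense();R=np.array(s["eef_rot"]);p=np.array(s["ee_pos"]);o=Cr.T@(p+R@OJ-RING);M=Cr.T@R@J
    print("jar in cradle",o,"rot err deg",np.degrees(Ro.from_matrix(M).as_rotvec()))
E
python3 -c "
from h import *
print(RP,place(.08))
need(place(.08),RP)"
```

```text
[[-0.9097 -0.0704  0.4092]
 [-0.0293  0.994   0.1058]
 [-0.4141  0.0843 -0.9063]] [ 0.4176 -0.2407  0.1745]
t 5.4 pos [0.4742 0.0649 0.2011] q [-0.0447  0.0133  1.7646 -0.0007  1.3779  0.3021] F [ 0.2088 -0.4612 -3.3313] g 0.055689934273480464
tool shift [-0.3065  0.0509  0.0274]  rotvec [-0.4903 -0.2032 -1.9323] world d [-0.0566 -0.3056 -0.0265]
```

Call:
jog_arm(
  plan="0 0 0 -0.0245 -0.0102 -0.0966 0.04;0 0 0 -0.0245 -0.0102 -0.0966 0.04;0 0 0 -0.0245 -0.0102 -0.0966 0.04;0 0 0 -0.0245 -0.0102 -0.0966 0.04;0 0 0 -0.0245 -0.0102 -0.0966 0.04;0 0 0 -0.0245 -0.0102 -0.0966 0.04;0 0 0 -0.0245 -0.0102 -0.0966 0.04;0 0 0 -0.0245 -0.0102 -0.0966 0.04;0 0 0 -0.0245 -0.0102 -0.0966 0.04;0 0 0 -0.0245 -0.0102 -0.0966 0.04",
)

```text
time: 6.23
ee_pos: [0.4555, 0.0649, 0.1724]
eef_rot: [[-0.608, 0.771, 0.19], [0.777, 0.627, -0.061], [-0.166, 0.11, -0.98]]
contact_force: [-0.5, -0.5, -3.1]
grip_width: 0.0559
```

```bash
python3 -c "
from h import *
need([.45,.065,.215],RP)"
```

```text
t 6.2333 pos [0.4555 0.0649 0.1724] q [-0.0014 -0.1434  1.9878 -0.0677  1.107  -0.6499] F [-0.5335 -0.4548 -3.0815] g 0.05592239137928202
tool shift [-0.0037  0.0005 -0.0427]  rotvec [-0.2574 -0.1477 -0.9202] world d [-0.0055  0.0001  0.0426]
```

Call:
jog_arm(
  plan="0 0 -0.008 -0.0257 -0.0148 -0.092 0.04;0 0 -0.008 -0.0257 -0.0148 -0.092 0.04;0 0 -0.008 -0.0257 -0.0148 -0.092 0.04;0 0 -0.008 -0.0257 -0.0148 -0.092 0.04;0 0 -0.008 -0.0257 -0.0148 -0.092 0.04;0 0 -0.008 -0.0257 -0.0148 -0.092 0.04;0 0 -0.008 -0.0257 -0.0148 -0.092 0.04;0 0 -0.008 -0.0257 -0.0148 -0.092 0.04;0 0 -0.008 -0.0257 -0.0148 -0.092 0.04;0 0 -0.008 -0.0257 -0.0148 -0.092 0.04",
)

```text
time: 7.07
ee_pos: [0.4061, 0.0682, 0.2155]
eef_rot: [[-0.93, -0.118, 0.349], [-0.079, 0.989, 0.122], [-0.36, 0.086, -0.929]]
contact_force: [-0.3, -0.1, -3.3]
grip_width: 0.0554
```

```bash
python3 -c "
from h import *
need(place(.08)+[0,0,.04],RP)"
```

```text
t 7.0667 pos [0.4061 0.0682 0.2155] q [-0.2126 -0.4798  2.1706  0.2153  1.1324 -1.9461] F [-0.28   -0.1474 -3.2579] g 0.05541230038426151
tool shift [ 0.0142 -0.307  -0.0329]  rotvec [ 0.0203 -0.063   0.0432] world d [ 0.0115 -0.3089 -0.001 ]
```

Call:
jog_arm(
  plan="0.001 -0.02 -0.003 0 0 0 0.04;0.001 -0.026 -0.003 0 0 0 0.04;0.001 -0.026 -0.003 0 0 0 0.04;0.001 -0.026 -0.003 0 0 0 0.04;0.001 -0.026 -0.003 0 0 0 0.04;0.001 -0.026 -0.003 0 0 0 0.04;0.001 -0.026 -0.003 0 0 0 0.04;0.001 -0.026 -0.003 0 0 0 0.04;0.001 -0.026 -0.003 0 0 0 0.04;0.001 -0.026 -0.003 0 0 0 0.04;0.001 -0.02 -0.003 0 0 0 0.04",
)

```text
time: 7.98
ee_pos: [0.3975, -0.2073, 0.1855]
eef_rot: [[-0.944, -0.121, 0.306], [-0.078, 0.985, 0.151], [-0.32, 0.119, -0.94]]
contact_force: [-0.3, 0.6, -2.3]
grip_width: 0.0559
```

```bash
python3 -c "
from h import *
need(place(.08),RP);jarpose()"
```

```text
t 7.9833 pos [ 0.3975 -0.2073  0.1855] q [-0.9463 -0.1645  2.007   0.3614  1.2595 -2.7249] F [-0.2526  0.6285 -2.3184] g 0.05588719759830503
tool shift [-0.0128 -0.0366  0.0114]  rotvec [ 0.0517 -0.106   0.0351] world d [ 0.02   -0.0333 -0.011 ]
jar in cradle [-0.0103  0.041   0.0948] rot err deg [4.1154 5.3619 2.0094]
```

```bash
python3 - <<'E'
from h import *
off=np.array([[0,-1,0],[1,0,0],[0,0,1.]])
for j1 in(-.9,-1,-1.1):
  for be in (1.75,1.9,2.05):
    M=(Ro.from_euler('y',-be)*Ro.from_euler('z',-j1)).as_matrix()@RP@off.T
    print(j1,be,Ro.from_matrix(M).as_euler('ZYZ'))
# current wrist-centre offset guess
def Fo(q): return Ro.from_euler('z',q[0])*Ro.from_euler('y',q[1]+q[2])
E
```

```text
-0.9 1.75 [ 0.4216  1.2342 -2.6325]
-0.9 1.9 [ 0.4488  1.0982 -2.7013]
-0.9 2.05 [ 0.4894  0.9643 -2.7803]
-1 1.75 [ 0.4331  1.275  -2.7268]
-1 1.9 [ 0.4577  1.1396 -2.7958]
-1 2.05 [ 0.4952  1.0063 -2.8741]
-1.1 1.75 [ 0.4404  1.3167 -2.8194]
-1.1 1.9 [ 0.4623  1.1817 -2.8883]
-1.1 2.05 [ 0.4962  1.0485 -2.9653]
```

The last joint would end near −2.79 (limit −2.82), so I will leave the jar about 5° short in yaw, which is well inside the 17° allowed.

```bash
cat >> h.py <<'E'
RP=RP@Ro.from_euler('z',0.087).as_matrix()
E
python3 -c "
from h import *
need(place(.05),RP);jarpose()"
```

```text
t 7.9833 pos [ 0.3975 -0.2073  0.1855] q [-0.9463 -0.1645  2.007   0.3614  1.2595 -2.7249] F [-0.2526  0.6285 -2.3184] g 0.05588719759830503
tool shift [-0.016  -0.038   0.0412]  rotvec [ 0.0471 -0.1082  0.122 ] world d [ 0.0323 -0.03   -0.0381]
jar in cradle [-0.0103  0.041   0.0948] rot err deg [4.1154 5.3619 2.0094]
```

Call:
jog_arm(
  plan="-0.005 -0.012 0.001 0.0157 -0.036 0.04 0.04;-0.005 -0.012 0.001 0.0157 -0.036 0.04 0.04;-0.005 -0.012 0.001 0.0157 -0.036 0.04 0.04;0 0 0 0 0 0 0.04",
)

```text
time: 8.32
ee_pos: [0.4105, -0.2443, 0.1725]
eef_rot: [[-0.916, 0.021, 0.4], [0.072, 0.991, 0.113], [-0.394, 0.132, -0.909]]
contact_force: [-0.8, -0.0, -3.9]
grip_width: 0.0559
```

```bash
python3 -c "
from h import *
need(place(.05),RP);jarpose()"
```

```text
t 8.3167 pos [ 0.4105 -0.2443  0.1725] q [-1.0226 -0.1286  2.0286  0.452   1.1588 -2.7107] F [-0.8195 -0.0373 -3.8589] g 0.055850739116433734
tool shift [-0.0073  0.004   0.0314]  rotvec [ 0.0062 -0.0099 -0.0163] world d [ 0.0194  0.007  -0.0252]
jar in cradle [-0.0084 -0.0015  0.0815] rot err deg [ 0.4801  0.4662 -5.9192]
```

Call:
jog_arm(
  plan="-0.0035 0.002 0.014 0.003 -0.005 0 0.04;-0.0035 0.002 0.014 0.003 -0.005 0 0.04;0 0 0 0 0 0 0.04",
)

```text
time: 8.57
ee_pos: [0.4244, -0.2342, 0.1437]
eef_rot: [[-0.916, 0.024, 0.4], [0.076, 0.991, 0.114], [-0.393, 0.135, -0.909]]
contact_force: [-1.5, 0.0, -2.7]
grip_width: 0.0556
```

```bash
python3 - <<'E'
from h import *
need(place(.02),RP);jarpose()
p,d=read_camera("scene");cv2.imwrite("pics/sc4.png",cv2.resize(p[160:310,290:430],(0,0),fx=4,fy=4,interpolation=cv2.INTER_CUBIC)[:,:,::-1])
s=sense();p,d=read_camera("wrist");cv2.imwrite("pics/wrist4.png",p[:,:,::-1])
need(place(.02),RP);jarpose()
E
```

```text
t 8.5667 pos [ 0.4244 -0.2342  0.1437] q [-0.9784 -0.0793  2.051   0.4655  1.0774 -2.7012] F [-1.4729  0.0333 -2.7056] g 0.05563509487553728
tool shift [-0.007  -0.0027  0.0285]  rotvec [ 0.0074 -0.0103 -0.0201] world d [ 0.0178  0.     -0.0236]
jar in cradle [-0.006   0.0049  0.0486] rot err deg [ 0.5531  0.4694 -6.1367]
t 8.6667 pos [ 0.4248 -0.2355  0.1456] q [-0.9794 -0.0814  2.0489  0.4652  1.0788 -2.7013] F [ 0.087   0.4017 -1.6063] g 0.055834764803876336
tool shift [-0.0058 -0.0017  0.0302]  rotvec [ 0.0051 -0.0086 -0.0191] world d [ 0.0174  0.0013 -0.0254]
jar in cradle [-0.0052  0.0035  0.0502] rot err deg [ 0.4039  0.4053 -6.0772]
```

View pics/sc4.png

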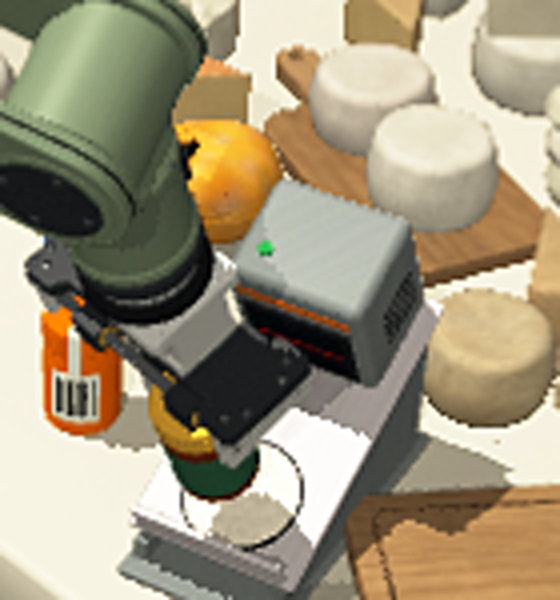

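View pics/wrist4.png

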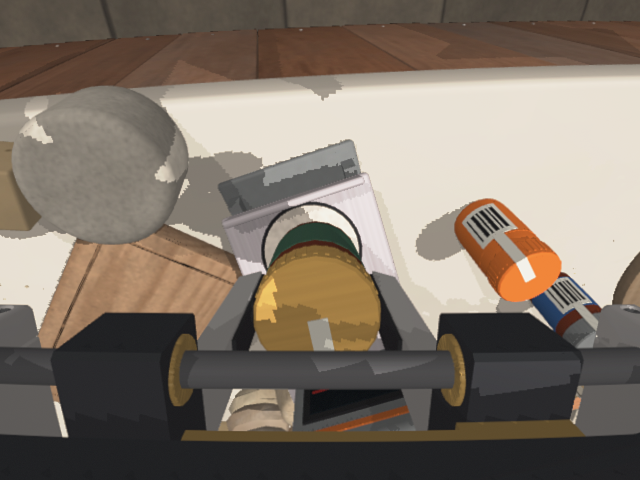

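The scene crop shows the jar above the ring, with the gripper body clear of the block. The wrist view shows the ring round the jar and the seal pointing at the dark window. Descend.

Call:
jog_arm(
  plan="-0.002 -0.001 0.012 0.003 -0.004 -0.015 0.04;-0.002 -0.001 0.012 0.002 -0.004 -0.015 0.04;-0.001 0 0.01 0 0 0 0.04;0 0 0 0 0 0 0.04",
)

```text
time: 9.0
ee_pos: [0.4435, -0.2345, 0.1173]
eef_rot: [[-0.913, -0.005, 0.408], [0.041, 0.994, 0.104], [-0.406, 0.112, -0.907]]
contact_force: [0.2, -0.3, -2.9]
grip_width: 0.0556
```

```bash
python3 - <<'E'
from h import *
need(place(0),RP);jarpose()
E
```

```text
t 9.0 pos [ 0.4435 -0.2345  0.1173] q [-0.9402 -0.0116  2.0529  0.4879  0.9875 -2.7414] F [ 0.1964 -0.3432 -2.8676] g 0.05558534588978553
tool shift [0.0001 0.0007 0.0169]  rotvec [-0.0017 -0.0009  0.0159] world d [ 0.0068  0.0025 -0.0152]
jar in cradle [-0.0002 -0.0007  0.0169] rot err deg [-0.0828  0.0727 -4.073 ]
```

Call:
jog_arm(
  plan="0 0 0.006 0 0 0 0.04;0 0 0.003 0 0 0 0.04;0 0 0 0 0 0 0.04",
)

```text
time: 9.25
ee_pos: [0.4476, -0.2338, 0.1094]
eef_rot: [[-0.913, -0.006, 0.408], [0.04, 0.994, 0.104], [-0.406, 0.111, -0.907]]
contact_force: [0.4, 0.3, -3.0]
grip_width: 0.0559
```

```bash
python3 - <<'E'
from h import *
need(place(0),RP);jarpose()
E
```

```text
t 9.25 pos [ 0.4476 -0.2338  0.1094] q [-0.9307  0.0077  2.0533  0.4932  0.9659 -2.7443] F [ 0.3739  0.328  -2.9959] g 0.05587745222528085
tool shift [0.0006 0.0009 0.008 ]  rotvec [-0.0021 -0.001   0.0167] world d [ 0.0028  0.0017 -0.0074]
jar in cradle [ 0.0002 -0.0011  0.008 ] rot err deg [-0.1017  0.0816 -4.0264]
```

Call:
jog_arm(
  plan="0 0.0005 0.003 0 0 0 0.04;0 0 0.002 0 0 0 0.04;0 0 0.001 0 0 0 0.04",
)

```text
time: 9.5
ee_pos: [0.4505, -0.2334, 0.1046]
eef_rot: [[-0.912, -0.005, 0.409], [0.04, 0.994, 0.102], [-0.407, 0.11, -0.907]]
contact_force: [0.4, -0.5, -2.9]
grip_width: 0.0557
```

```bash
python3 - <<'E'
from h import *
need(place(0),RP);jarpose()
E
```

```text
t 9.5 pos [ 0.4505 -0.2334  0.1046] q [-0.9241  0.0192  2.054   0.4974  0.9507 -2.7458] F [ 0.3938 -0.5094 -2.9422] g 0.055669738582418415
tool shift [0.0013 0.001  0.0024]  rotvec [-0.0035  0.0001  0.0171] world d [-0.0002  0.0013 -0.0026]
jar in cradle [ 0.0009 -0.0014  0.0024] rot err deg [-0.1955  0.0417 -4.0039]
```

Call:
jog_arm(
  plan="0 0.0005 0.0015 0 0 0 0.04;0 0 0.001 0 0 0 0.04",
)

```text
time: 9.67
ee_pos: [0.4516, -0.2334, 0.1037]
eef_rot: [[-0.912, -0.006, 0.409], [0.039, 0.994, 0.102], [-0.408, 0.108, -0.907]]
contact_force: [-10.3, 0.1, 11.4]
grip_width: 0.0555
```

```bash
python3 - <<'E'
from h import *
need(place(0),RP);jarpose()
E
```

```text
t 9.6667 pos [ 0.4516 -0.2334  0.1037] q [-0.9216  0.0224  2.0531  0.4977  0.9469 -2.7461] F [-10.2824   0.0734  11.3927] g 0.05545526230138532
tool shift [0.0019 0.0011 0.0011]  rotvec [-0.0043  0.0002  0.0187] world d [-0.0013  0.0013 -0.0016]
jar in cradle [ 0.0015 -0.0018  0.0011] rot err deg [-0.2398  0.049  -3.9154]
```

Contact: the force jumped by about 14 N along the plate normal at the expected height. Settle briefly, then open gently.

Call:
jog_arm(
  plan="0 0 0.0005 0 0 0 0.04;0 0 0.0005 0 0 0 0.04",
)

```text
time: 9.83
ee_pos: [0.4516, -0.2335, 0.1037]
eef_rot: [[-0.913, -0.008, 0.408], [0.037, 0.994, 0.102], [-0.407, 0.108, -0.907]]
contact_force: [-4.8, 1.1, 3.2]
grip_width: 0.0555
```

```bash
python3 - <<'E'
from h import *
need(place(0),RP);jarpose();print(sense()["moment"])
p,d=read_camera("scene");cv2.imwrite("pics/sc5.png",cv2.resize(p[160:310,290:430],(0,0),fx=4,fy=4,interpolation=cv2.INTER_CUBIC)[:,:,::-1])
E
```

```text
t 9.8333 pos [ 0.4516 -0.2335  0.1037] q [-0.9213  0.023   2.0522  0.4965  0.9477 -2.7467] F [-4.7822  1.1259  3.2443] g 0.055545390167542785
tool shift [0.0019 0.0012 0.0011]  rotvec [-0.004  -0.0009  0.0204] world d [-0.0013  0.0014 -0.0016]
jar in cradle [ 0.0014 -0.0018  0.0011] rot err deg [-0.2076  0.1042 -3.8166]
[0.2663 0.6924 0.2544]
```

View pics/sc5.png

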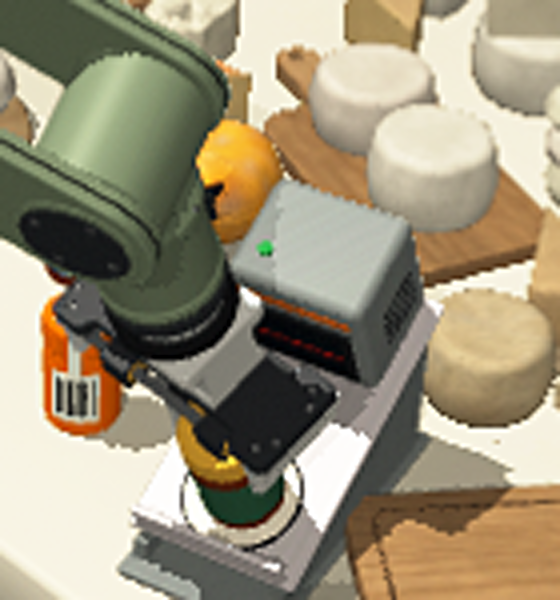

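The scene crop shows the jar's foot seated inside the ring at about (240,520) in the crop, with the gripper clear of the block. Release slowly.

Call:
jog_arm(
  plan="0 0 0.0005 0 0 0 0.054;0 0 0 0 0 0 0.058;0 0 0 0 0 0 0.062;0 0 0 0 0 0 0.066;0 0 0 0 0 0 0.072;0 0 0 0 0 0 0.08;0 0 0 0 0 0 0.094;0 0 0 0 0 0 0.094;0 0 0 0 0 0 0.094;0 0 0 0 0 0 0.094",
  force=10,
)

```text
time: 10.72
ee_pos: [0.4551, -0.2356, 0.1056]
eef_rot: [[-0.91, -0.005, 0.415], [0.038, 0.995, 0.097], [-0.414, 0.104, -0.904]]
contact_force: [0.1, -0.5, 0.6]
grip_width: 0.0938
```

```bash
python3 - <<'E'
from h import *
need(place(0),RP);jarpose()
p,d=read_camera("wrist");cv2.imwrite("pics/w6.png",p[:,:,::-1])
E
```

```text
t 10.7167 pos [ 0.4551 -0.2356  0.1056] q [-0.9197  0.0237  2.0488  0.502   0.9421 -2.7467] F [ 0.0963 -0.4691  0.5533] g 0.09382537629797
tool shift [0.006  0.0032 0.0016]  rotvec [-0.0086  0.0069  0.0196] world d [-0.0048  0.0036 -0.0036]
jar in cradle [ 0.0052 -0.0052  0.0017] rot err deg [-0.5757 -0.2628 -3.8616]
```

View pics/w6.png

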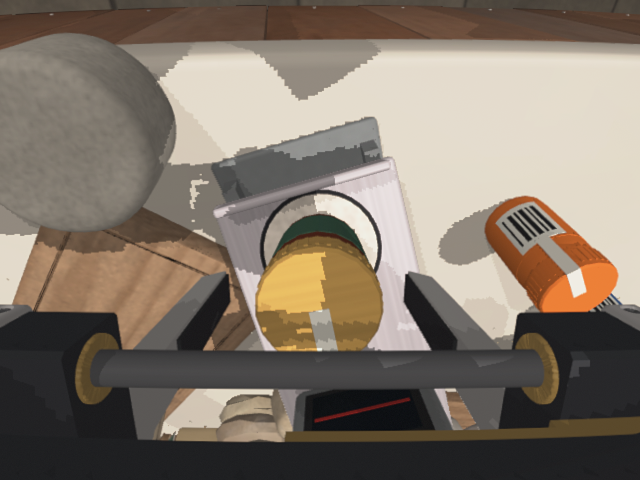

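The wrist view shows the jar standing in the ring, lid at (320,300), with the fingers open and clear on both sides (229 and 405). Back off along the tool axis.

Call:
jog_arm(
  plan="0.002 0.003 -0.006 0 0 0 0.094;0.001 0 -0.015 0 0 0 0.094;0 0 -0.02 0 0 0 0.094;0 0 -0.02 0 0 0 0.094;0 0 -0.02 0 0 0 0.094;0 0 -0.02 0 0 0 0.094;0 0 -0.02 0 0 0 0.094;0 0 0 0 0 0 0.094",
)

```text
time: 11.43
ee_pos: [0.3971, -0.2412, 0.2181]
eef_rot: [[-0.912, -0.007, 0.411], [0.038, 0.994, 0.101], [-0.409, 0.108, -0.906]]
contact_force: [1.1, -1.1, -0.1]
grip_width: 0.0938
```

```bash
python3 - <<'E'
from h import *
need(place(0),RP)
s=sense();p,d=read_camera("wrist");cv2.imwrite("pics/w7.png",p[:,:,::-1]);np.savez("w7.npz",p=p,d=d,pos=s["ee_pos"],rot=s["eef_rot"])
p,d=read_camera("scene");cv2.imwrite("pics/sc7.png",cv2.resize(p[160:310,200:420],(0,0),fx=3.6,fy=3.6,interpolation=cv2.INTER_CUBIC)[:,:,::-1]);np.savez("s7.npz",p=p,d=d)
p,d=read_camera("top");cv2.imwrite("pics/top7.png",p[:,:,::-1]);np.savez("t7.npz",p=p,d=d)
E
```

```text
t 11.4333 pos [ 0.3971 -0.2412  0.2181] q [-1.0522 -0.2243  2.01    0.4418  1.2598 -2.7231] F [ 1.0912 -1.093  -0.0627] g 0.0938427037268467
tool shift [-0.0007 -0.0039  0.1279]  rotvec [-0.0043  0.0017  0.0191] world d [ 0.0532  0.0091 -0.116 ]
```

View pics/w7.png

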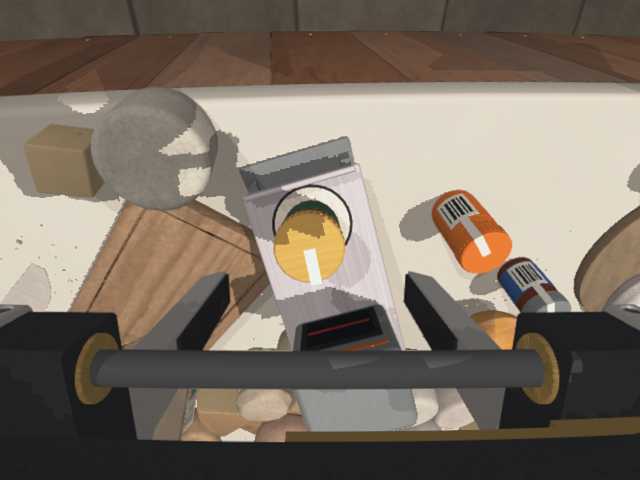

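View pics/sc7.png

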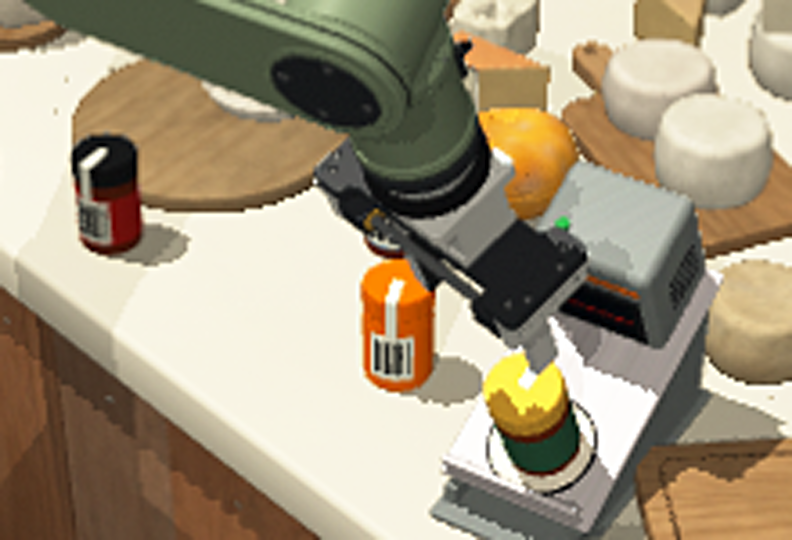

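View pics/top7.png

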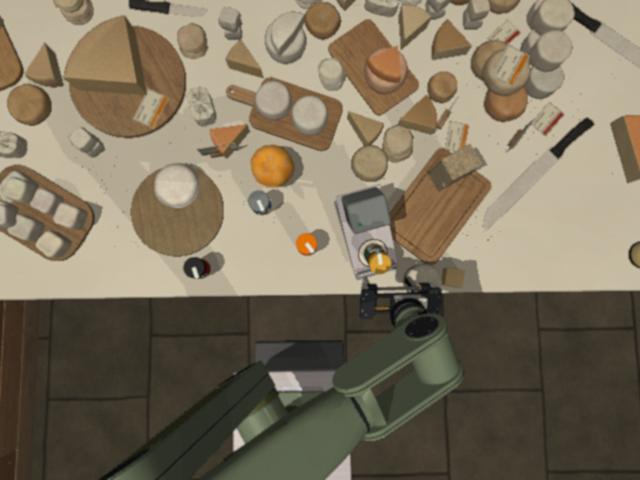

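The wrist view shows the jar inside the ring, lid at about (309,247), with the seal pointing to the window (340,325). The dark, grey and orange jars, the drum and the cube all look unmoved. Now measure its tilt, position and yaw.

```bash
python3 - <<'E'
from h import *
z=np.load("w7.npz");p,d=z["p"],z["d"];s={"ee_pos":z["pos"],"eef_rot":z["rot"]}
vv,uu=np.mgrid[205:285,270:348];uv=np.c_[uu.ravel(),vv.ravel()];D=d[vv,uu].ravel()
P=(cloud("wrist",uv,D,s)-RING)@Cr;ok=(D>.05)&(np.abs(P[:,2]-.09)<.007);P=P[ok]
A=np.c_[P[:,:2],np.ones(len(P))];g=np.linalg.lstsq(A,P[:,2],rcond=None)[0];r=np.abs(P[:,2]-A@g)<.003;P=P[r];g=np.linalg.lstsq(A[r],P[:,2],rcond=None)[0]
print("lid plane in cradle: slopes deg",np.degrees(g[:2]),"height at centre",np.median(P[:,2]),len(P))
c,rr=cv2.minEnclosingCircle((P[:,:2]*1000).astype(np.float32));print("lid centre mm",c,rr)
# seal by colour
hsv=cv2.cvtColor(p,cv2.COLOR_RGB2HSV);w=np.zeros(p.shape[:2],np.uint8);w[245:286,298:325]=((hsv[...,1]<60)&(hsv[...,2]>200))[245:286,298:325]
n,l,st,ce=cv2.connectedComponentsWithStats(w);k=1+np.argmax(st[1:,4]);ys,xs=np.nonzero(l==k)
c_,R,t=cam("wrist",s);wr=rays(c_,np.c_[xs,ys])@R.T@Cr;o=(t-RING)@Cr;S=o+wr*((.09-o[2])/wr[:,2])[:,None]
S=S[:,:2];ev=np.linalg.svd(S-S.mean(0))[2][0];ev*=np.sign(ev[0]);print(st[k],"seal centroid",S.mean(0),"axis deg",np.degrees(np.arctan2(ev[1],ev[0])))
# others before/after in top view
a=np.load("top0.npz")["p"];b=np.load("t7.npz")["p"]
for nme,(u,v,h) in dict(dark=(197,268,.09),grey=(260,202,.09),cube=(454,277,.05)).items():
    A_=a[v-14:v+15,u-14:u+15];B=b[v-20:v+21,u-20:u+21];m=cv2.matchTemplate(B,A_,cv2.TM_CCOEFF_NORMED);print(nme,np.unravel_index(m.argmax(),m.shape),m.max())
E
```

```text
lid plane in cradle: slopes deg [0.4359 0.0549] height at centre 0.09194702397966548 3920
lid centre mm (-0.6957018971443176, -3.17069149017334) 29.13570213317871
[298 249  27  37 489] seal centroid [ 0.0161 -0.0048] axis deg -9.46187343110667
dark (np.int64(6), np.int64(6)) 0.9975426
grey (np.int64(6), np.int64(6)) 0.9890924
cube (np.int64(6), np.int64(6)) 0.7066097
```

```bash
python3 - <<'E'
from h import *
z=np.load("w7.npz");p=z["p"]
cv2.imwrite("pics/lid7.png",cv2.resize(p[195:345,255:405],(750,600),interpolation=cv2.INTER_NEAREST)[:,:,::-1])
E
```

```text
(no output)
```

View pics/lid7.png

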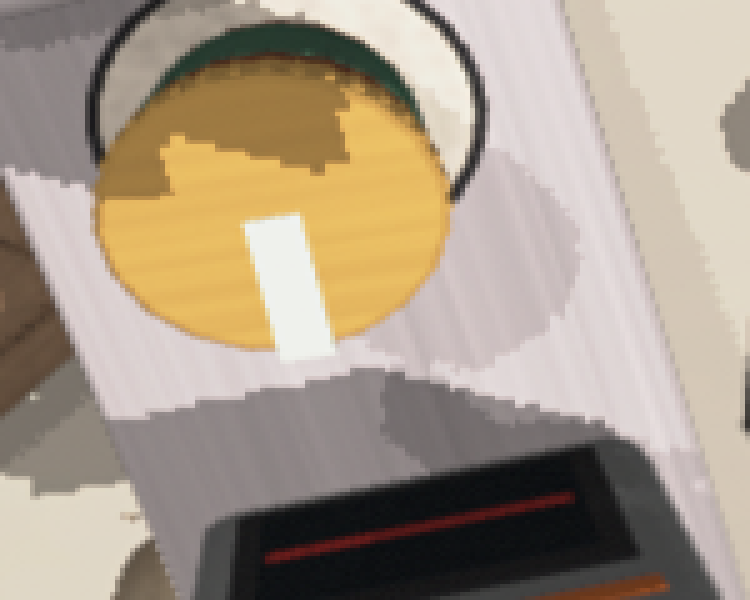

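```bash
python3 - <<'E'
from h import *
z=np.load("w7.npz");s={"ee_pos":z["pos"],"eef_rot":z["rot"]}
f=lambda a:np.array(a)/[5,4]+[254.5,194.5]
c_,R,t=cam("wrist",s);o=(t-RING)@Cr
def on(pts,h):
    w=rays(c_,[f(a) for a in pts])@R.T@Cr;return o+w*((h-o[2])/w[:,2])[:,None]
for n,pts,h in [("seal",[(273,217),(303,346)],.09),("plate edge R",[(565,5),(700,450)],0),("plate edge L",[(5,175),(105,415)],0),("red line",[(268,560),(573,495)],.042)]:
    P=on(pts,h);v=P[1]-P[0];print(n,P[:,:2],np.degrees(np.arctan2(v[1],v[0])))
E
```

```text
seal [[-0.0011 -0.0025]
 [ 0.0262 -0.0052]] -5.5325905513542155
plate edge R [[-0.016   0.0609]
 [ 0.1106  0.0612]] 0.17029397113324446
plate edge L [[-0.0039 -0.0622]
 [ 0.0661 -0.0618]] 0.32849452758531805
red line [[ 0.0958 -0.0321]
 [ 0.0946  0.0303]] 91.05044131373599
```

```bash
python3 -c "
from bench import *
print(finish_job())"
```

```text
the job is handed in; nothing more can be done
None
```

I picked up the gold-lidded jar, stood it on the sloping plate inside the ring and let it go. I then backed the gripper away and handed the job in at about 12 s of the 42 s allowed. No verdict was reported.

**Last checks, from the wrist camera after backing off:**

| Check | Measured | Allowed |
|---|---|---|
| Lid tilt against the plate | about 0.4° | about 6° |
| Lid centre from the ring's middle | about 3 mm | 18 mm |
| Bar code off the window direction | about 5.5 to 6° | 17° |

- **Code angle:** I left the jar a few degrees short on purpose, because the last joint was close to its limit. A looser colour-mask reading gave −9.5°. That mask was contaminated, and the reading is still within tolerance.
- **Lid height:** It read 92 mm above the plate instead of 90 mm, which is within the 2 mm calibration error.
- **Other items:** The dark and grey jars showed no shift when matched against the first top picture. The cube's best match was also at no shift, but weak (0.71), probably because of the gripper's shadow. I checked the drum only by eye in the wrist view, where it looked unmoved.

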